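Pack the transport caddy on the lab bench

TASK

Pack the grey caddy: stand the low wide jar in the large round cell, the slim tall bottle in the small round cell and the oblong tip box in the oblong cell, each upright and right down on the caddy floor, set down and not dropped. The taller jar, the shorter bottle and the square tip box look similar but do not belong: leave them standing where they are.

Things in the scene. Friction and masses are not known exactly. Their poses are not given: they have to be found in the camera images.
- low_jar: To be packed. Low wide screw-cap jar: white straight-sided body, blue cap as wide as the body; an upright cylinder 56 mm in diameter and 52 mm tall. Stands loose on the bench, 0.08 to 0.17 kg. Origin: centre of its underside; z up along its axis.
- slim_bottle: To be packed. Slim tall bottle: white body 34 mm in diameter, sloping shoulder, blue cap 24 mm in diameter (top 18 mm); 90 mm tall in all, straight body up to 60 mm. For touch it is a plain cylinder 34 mm by 90 mm. Stands loose on the bench, 0.05 to 0.12 kg. Origin: centre of its underside; z up.
- oblong_box: To be packed. Oblong pipette-tip box, grey base and white lid (shut, one rigid block): 76 mm along its own x, 46 mm along its own y, 52 mm tall. Stands loose on the bench at any yaw, 0.07 to 0.14 kg. Origin: centre of its underside; z up.
- tall_jar: Look-alike, to be left alone. Jar like the low one, same 56 mm diameter and same cap, but 92 mm tall. Loose. Origin: centre of its underside.
- short_bottle: Look-alike, to be left alone. Bottle like the slim tall one, same 34 mm diameter and same cap, but only 54 mm tall. Loose. Origin: centre of its underside.
- square_box: Look-alike, to be left alone. Tip box like the oblong one, same height (52 mm) and materials, but square: 60 mm by 60 mm. Loose. Origin: centre of its underside.
- caddy: The caddy: low grey rectangular tray, fixed to the bench: 120 mm along its own x, 310 mm along its own y, floor 5 mm thick, outer rim 10 mm above the bench, small flat black lugs at both ends. The three white cells stand on its floor in a row along its y, at y = -100, 0 and +100 mm, in any order. Origin: centre of its underside; at yaw 0 its x points away from the robot.
- wide_cell: Target for the low wide jar: the larger white ring on the caddy floor, fixed; inner diameter 72 mm, outer 78 mm, wall 12 mm high, open below to the caddy floor. Origin: its centre at the caddy floor, 5 mm above the bench, which is where the jar's underside centre goes.
- narrow_cell: Target for the slim tall bottle: the smaller white ring on the caddy floor, fixed; inner diameter 50 mm, outer 56 mm, wall 12 mm high, open below to the caddy floor. Origin: its centre at the caddy floor, 5 mm above the bench, which is where the bottle's underside centre goes.
- oblong_cell: Target for the oblong box: white rectangular frame on the caddy floor, fixed; inside 92 mm along its own x (across the caddy) by 62 mm along its own y (along the row), walls 3 mm thick and 12 mm high, open below to the caddy floor. Origin: its centre at the caddy floor, 5 mm above the bench. The box goes in with its long side along the cell's long side, either way round.
There are look-alikes about, which are no part of the job. What is shaped like the low_jar but orange or turquoise is not meant.

How it is judged:
By the outcome, as a careful person would: the job done as asked, in the order asked, and still so for the second after the job is handed in, with the robot touching nothing.
It also fails if it takes over 102 s, if anything falls off the work surface, if the arm or the gripper's body presses on something with over 40 N, if the wrist force passes 120 N, or if a joint passes its speed limit or range.

ROBOT

A 6-joint arm with a two-finger parallel gripper is mounted at the origin on the work surface. World frame = base frame: x ahead of the robot, y to its left, z up, the work surface at z = 0. Lengths are in m, angles in degrees, forces in N, time in s.
With the tool pointing down it reaches from about 0.325 to 0.9 m from the base axis. Payload 3.5 kg.
Tool frame: the origin (TCP) lies at the very end of the fingers, on their centre line; the grasp point (between the pads) lies 19 mm behind it; z points along the fingers, y is the line along which they close (so a half turn about z gives the same grasp; the last joint's range is limited). The gripper opens to 85 mm and grips with 20 to 120 N. Pads are 22 mm wide; open, the fingers measure 114 mm over their backs; the gripper's body (76 mm by 85 mm) begins 54 mm behind the grasp point. The pads swing forward as they close: fully open they stand 13 mm farther back than shut.
Start: joints at [-79.836, 15.837, -1.513, 72.651, 0, 84.076], TCP at [0.173, -0.601, 0.231] pointing down, gripper open.
Joint ranges: [-178.77, 178.77], [-48.84, 107.48], [-61.69, 71.31], [-111.58, 123.2], [-90, 87.43], [-180, 180]. Speed limits (degrees/s): [147.25, 147.25, 180, 180, 180, 180].

INTERFACE

Orientations are given as a 3x3 rotation matrix whose columns are the frame's x, y, z axes.
In Python, from cell import bot gives the robot as it stands. The module is installed in compiled form; this text tells all that it offers.
- The arm moves only by the tool drive_tool, never from a script. Its argument "moves" is a list of rows, each a list of 5 numbers: the gripper's target within -1 to 1 (shut at 1, half-way at 0, fully open at -1), then the shift along the tool's x, y, z as a fraction of full scale, then the turn about the tool's z as a fraction of full scale. In form: [[fingers, dx, dy, dz, spin], ...]. A call has 1 to 20 rows; each row is the pose to reach, as a shift and turn from the pose commanded when the call began, along the tool's axes at that moment; what a row does not reach only later rows make up. Full scale, the value 1, is 0.15 m for a shift and 90 degrees for a turn. A row lasts 1/12 s, in which the tool goes at most 41.7 mm and 7.16 degrees, less where a joint would pass 70% of its speed; a pose out of reach is approached as far as the arm can. A call with a number of a shift or a turn outside -1 to 1 is refused whole. A call with a gripper value outside its range is refused whole. The fingers move at their own pace and stop on an object; "force" is the grip in N (left out, the last holds). Time passes only in rows, so rows that repeat a pose let the fingers close. It gives the time, the measured TCP pose, the force, the opening and the grip force at its end, in the units of the state.
- bot.get_obs(): the state, without advancing time (a new reading comes with each control period).
- bot.read_camera(name): name is "scene" or "top" or "wrist"; returns a dict with "color" (420x560x3 uint8, red, green, blue), "range_z" (420x560 float32, m along the optical axis (not along the pixel's ray), 0 where there is no reading), "mtx" (3x3 intrinsics, pixels), "dist_coeffs" ([k1, k2, p1, p2, k3] as OpenCV has them; the pictures are not rectified), "origin" and "orientation" of the camera in the world. Camera axes: x right, y up, looking along -z (the intrinsics and any distortion apply to the point x, -y, -z); pixel columns grow to the right and rows downward; lengths in m; the calibration is good to about 2 mm. A picture is of the moment at which its call begins.
- bot.hand_in(): hands the job in; it is judged then, once.
Trained networks look in a picture, given as the dict that the camera call returned (one of the last four; its "shot" number tells which), for a name from the list of things; names that differ only in an ending like _2 or _b are one class to them, and where a whole thing is asked for, a point or a joint stands for the part that bears it (a point fixed in the world has none). Each returns a list of dicts, best first, with "p" (0 to 1); they miss things now and then, are a little off and sometimes report something else, mostly with a low value. They report only what shows in the picture. A call takes as long as a camera call. They do not tell look-alikes from the thing itself.
- bot.outline_of(picture, query): "mask" (420x560 bool, what is visible of it) and "box" ([left, top, right, bottom] in pixels, round what is visible of it).
The state is a dict: "clock": time; "qpos": joint angles; "joint_velocities": joint speeds; "tau": joint torques, N m; "position": TCP position; "orientation": TCP orientation; "wrist_force": force on the tool from outside, world axes, zero at the start; "wrist_torque": the same for the moment, N m; "finger_gap": opening from 0.0 (shut) to 1.0 (fully open); "grip_force": force on a finger pad.
Only numpy, scipy, OpenCV 4.12 (cv2) and the standard library are available. Lean on these libraries where they do the work, as an engineer would, in place of code of your own. Each camera call takes 0.05 s, during which the arm holds its last target. There are 200 camera calls.

## Working session

There is one attempt and no reset: what is moved stays moved. The work goes in short steps, Python scripts to look and compute and a tool call to move; the robot and the scene stay as the last step left them, time stands still between calls to the robot, and variables do not carry over. Pictures are saved under pics/ and viewed, at most 14 in all, crops included, and the job is handed in when it is done.

Besides the shell and the picture viewer there is one more tool, called after "Call:" as name([rows], argument=value, ...), one row to a line, values as JSON. drive_tool: Moves the arm, as the interface text tells. Shift numbers are shares of 0.15 m and turn numbers shares of 90 degrees, none past 1 either way. Its arguments: {"type":"object","properties":{"moves":{"type":"array","items":{"type":"array","items":{"type":"number","minimum":-1,"maximum":1}}},"force":{"type":"number"}},"required":["moves"]}

```bash
mkdir -p pics; ls; cat > h.py <<'E'
import numpy as np, cv2
from cell import bot
def cloud(p):
    h,w=p["range_z"].shape
    u,v=np.meshgrid(np.arange(w),np.arange(h))
    n=cv2.undistortPoints(np.stack([u,v],-1).reshape(-1,1,2).astype(np.float64),np.array(p["mtx"],float),np.array(p["dist_coeffs"],float)).reshape(h,w,2)
    z=p["range_z"].astype(float)
    c=np.stack([n[...,0]*z,-n[...,1]*z,-z],-1)
    W=c@np.array(p["orientation"]).T+np.array(p["origin"])
    W[z<=0]=np.nan
    return W
def save(p,name): cv2.imwrite(f"pics/{name}.png",cv2.cvtColor(p["color"],cv2.COLOR_RGB2BGR))
E
python3 - <<'E'
from h import *
for n in ["top","scene"]:
    p=bot.read_camera(n); save(p,n)
    W=cloud(p); np.save(n+".npy",W); print(n,p["origin"])
    for q in ["low_jar","slim_bottle","oblong_box","tall_jar","short_bottle","square_box","caddy","wide_cell","narrow_cell","oblong_cell"]:
        for r in bot.outline_of(p,q)[:4]:
            m=r["mask"]; P=W[m]; P=P[~np.isnan(P[:,0])]
            if len(P)<5: continue
            t=np.percentile(P[:,2],95); T=P[P[:,2]>t-.008]
            print(q,round(r["p"],2),np.round(r["box"]).astype(int).tolist(),"top",round(t,3),"mid",np.round((T.min(0)+T.max(0))/2,3)[:2], "ext",np.round(np.ptp(T,axis=0),3)[:2])
o=bot.get_obs();print(o)
E
```

```text
pics
top [ 2.07373716e-01 -4.31805614e-04  1.39027554e+00]
low_jar 0.88 [180, 209, 200, 228] top 0.057 mid [0.479 0.25 ] ext [0.054 0.054]
low_jar 0.64 [128, 254, 151, 279] top 0.057 mid [0.341 0.391] ext [0.055 0.053]
low_jar 0.6 [138, 226, 164, 249] top 0.057 mid [0.436 0.36 ] ext [0.054 0.055]
slim_bottle 0.52 [382, 170, 404, 190] top 0.092 mid [ 0.58  -0.329] ext [0.02 0.02]
oblong_box 0.71 [384, 168, 406, 188] top 0.092 mid [ 0.581 -0.33 ] ext [0.022 0.022]
oblong_box 0.61 [298, 137, 328, 166] top 0.058 mid [ 0.667 -0.105] ext [0.075 0.078]
tall_jar 0.94 [224, 149, 250, 171] top 0.097 mid [0.646 0.112] ext [0.058 0.053]
short_bottle 0.32 [300, 209, 314, 246] top 0.022 mid [ 0.457 -0.078] ext [0.098 0.026]
square_box 0.68 [400, 212, 430, 240] top 0.056 mid [ 0.44  -0.382] ext [0.07  0.072]
caddy 0.88 [239, 198, 359, 253] top 0.013 mid [ 0.46  -0.054] ext [0.169 0.334]
oblong_cell 0.57 [303, 244, 310, 243] top 0.023 mid [ 0.41  -0.071] ext [0.004 0.006]
scene [ 1.2246557  -0.22955677  0.59873714]
low_jar 0.89 [390, 164, 416, 192] top 0.055 mid [0.439 0.358] ext [0.055 0.057]
low_j
[... 1186 characters left out ...]
279e-04,  8.40743334e+01]), 'joint_velocities': array([ 0.04505207,  0.01227627, -0.03648688,  0.03981036, -0.04484448,
       -0.04393329]), 'tau': array([-4.27402683e-04, -4.45503902e+01,  2.95569706e+01,  1.01841815e-03,
       -1.82959238e-04, -5.56544144e-07]), 'position': array([ 0.17318946, -0.60052471,  0.23132657]), 'orientation': array([[ 9.60831515e-01,  2.77133179e-01,  1.45257693e-05],
       [ 2.77133179e-01, -9.60831515e-01,  5.81592911e-06],
       [ 1.55686039e-05, -1.56255535e-06, -1.00000000e+00]]), 'wrist_force': array([0.22313477, 0.79502399, 0.21255179]), 'wrist_torque': array([-0.01000895,  0.01110518,  0.08852903]), 'grip_force': 0.0, 'finger_gap': 1.0017143614362003}
```

```bash
python3 - <<'E'
import cv2
a=cv2.imread("pics/top.png")[125:285,115:445]; cv2.imwrite("pics/top_c.png",cv2.resize(a,(792,384),interpolation=cv2.INTER_CUBIC))
a=cv2.imread("pics/scene.png")[130:310,95:445]; cv2.imwrite("pics/scene_c.png",cv2.resize(a,(798,410),interpolation=cv2.INTER_CUBIC))
E
```

```text
(no output)
```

View pics/top_c.png

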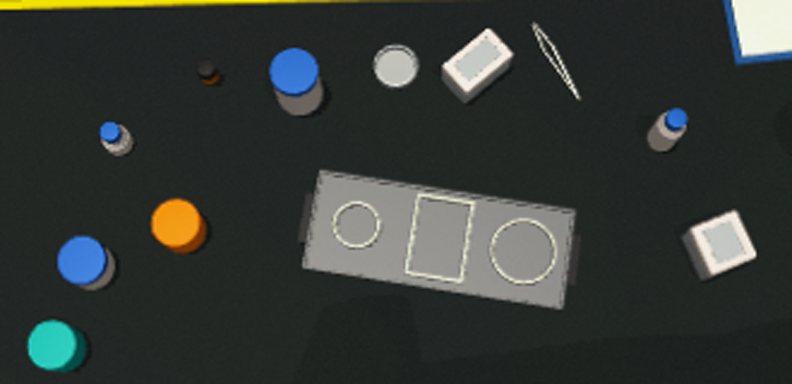

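View pics/scene_c.png

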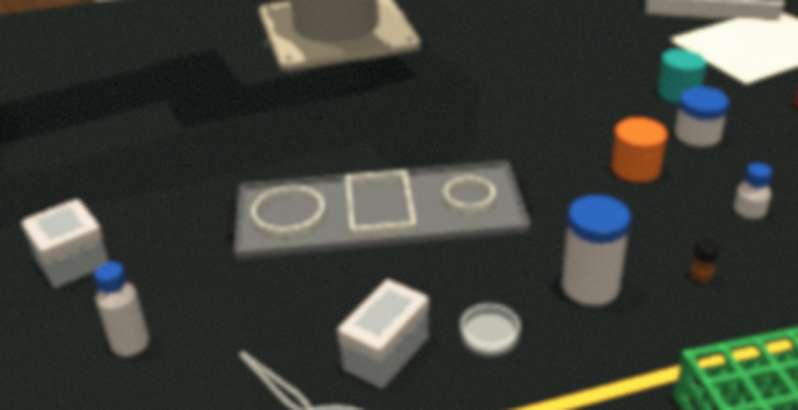

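In the top image (full frame) the look-alikes separate as follows:

| Kind | Candidates (pixel) | To be packed |
|---|---|---|
| Blue-capped jars | (150,237), 55 mm tall; (238,158), 95 mm tall | (150,237), the low one |
| Bottles | (393,178), 90 mm tall; (163,183), 55 mm tall | (393,178) |
| Tip boxes | (313,152), oblong; (415,226), square | (313,152) |

The orange (190,219) and turquoise (139,267) jars are not meant. The cells along the row are narrow, oblong and wide, at crop x of 357, 440 and 523.

```bash
cat >> h.py <<'E'
def rel(xy,z,yaw=None):
    """units needed from the present pose to TCP xy,z with tool-x yaw (deg)"""
    o=bot.get_obs(); R=np.array(o["orientation"]); d=R.T@(np.array([*xy,z])-o["position"])/.15
    y=np.degrees(np.arctan2(R[1,0],R[0,0])); s=0 if yaw is None else -((yaw-y+180)%360-180)/90
    print("pos",np.round(o["position"],4),"yaw",round(y,1),"t",round(o["clock"],2),"q6",round(o["qpos"][5]),"-> rel",np.round(d,3),"spin",round(s,3),"gap",round(o["finger_gap"],3),"grip",round(o["grip_force"],1),"F",np.round(o["wrist_force"],1))
E
python3 - <<'E'
from h import *
def rect(W,c,zlo,zhi,r):
    P=W.reshape(-1,3);P=P[~np.isnan(P[:,0])]
    P=P[(abs(P[:,2]-(zlo+zhi)/2)<(zhi-zlo)/2)&(np.hypot(P[:,0]-c[0],P[:,1]-c[1])<r)]
    return P[:,:2].astype(np.float32)
for n in ["top","scene"]:
    W=np.load(n+".npy"); b=.003 if n=="top" else .001
    for k,c,a,z,r in [("box",(.67,-.105),.045,.065,.06),("sq",(.44,-.382),.045,.065,.06),("caddy",(.46,-.054),.007,.03,.2),("wide",(.445,-.152),.015,.03,.05),("nar",(.483,.043),.015,.03,.04),("obl",(.463,-.054),.015,.03,.065),("jar",(.437,.359),.045,.065,.045),("bot",(.582,-.33),.08,.1,.03)]:
        P=rect(W,c,a,z,r); (x,y),(w,h),t=cv2.minAreaRect(P)
        print(n,k,len(P),np.round([x,y,w,h],3),round(t,1),"circ",np.round(cv2.minEnclosingCircle(P)[0],3))
rel((.437,.359),.2,137)
E
```

```text
top box 413 [ 0.669 -0.104  0.046  0.077] 39.3 circ [ 0.668 -0.105]
top sq 457 [ 0.441 -0.382  0.061  0.063] 18.3 circ [ 0.441 -0.382]
top caddy 2330 [ 0.464 -0.052  0.373  0.39 ] 75.3 circ [ 0.46  -0.053]
top wide 77 [ 0.443 -0.153  0.076  0.076] 44.9 circ [ 0.443 -0.153]
top nar 60 [0.479 0.044 0.051 0.055] 88.8 circ [0.479 0.044]
top obl 113 [ 0.461 -0.066  0.106  0.104] 1.4 circ [ 0.46  -0.059]
top jar 329 [0.436 0.36  0.055 0.054] 86.7 circ [0.437 0.36 ]
top bot 64 [ 0.581 -0.329  0.022  0.024] 43.5 circ [ 0.581 -0.33 ]
scene box 698 [ 0.672 -0.105  0.047  0.077] 38.9 circ [ 0.672 -0.104]
scene sq 466 [ 0.445 -0.383  0.063  0.059] 21.0 circ [ 0.445 -0.384]
scene caddy 1906 [ 0.522 -0.066  0.333  0.248] 79.7 circ [ 0.487 -0.057]
scene wide 116 [ 0.446 -0.153  0.074  0.078] 79.8 circ [ 0.445 -0.154]
scene nar 88 [0.481 0.043 0.053 0.055] 69.2 circ [0.482 0.043]
scene obl 149 [ 0.46  -0.069  0.097  0.102] 79.9 circ [ 0.464 -0.059]
scene jar 223 [0.439 0.358 0.055 0.055] 74.2 circ [0.437 0.358]
scene bot 120 [ 0.584 -0.331  0.025  0.022] 51.1 circ [ 0.583 -0.33 ]
pos [ 0.1732 -0.6005  0.2313] yaw 16.1 t 1.1 q6 84 -> rel [ 3.463 -5.659  0.209] spin -1.343 gap 1.002 grip 0.0 F [0.2 0.8 0.2]
```

Call:
drive_tool([
  [-1, 1, -1, 0, -1],
  [-1, 1, -1, 0, -1],
  [-1, 1, -1, 0, -1],
  [-1, 1, -1, 0, -1],
  [-1, 1, -1, 0, -1],
  [-1, 1, -1, 0, -1],
  [-1, 1, -1, 0, -1],
  [-1, 1, -1, 0, -1],
  [-1, 1, -1, 0, -1],
  [-1, 1, -1, 0, -1],
  [-1, 1, -1, 0, -1],
  [-1, 1, -1, 0, -1],
  [-1, 1, -1, 0, -1],
  [-1, 1, -1, 0, -1],
], force=40)

```text
clock: 2.27
position: [0.2758, -0.4148, 0.2314]
orientation: [[-0.278, 0.961, 0.0], [0.961, 0.278, -0.0], [-0.0, 0.0, -1.0]]
wrist_force: [-0.2, -0.4, -0.3]
finger_gap: 1.004
grip_force: 0.0
```

Call:
drive_tool([
  [-1, 1, 1, 0, -0.34],
  [-1, 1, 1, 0, -0.34],
  [-1, 1, 1, 0, -0.34],
  [-1, 1, 1, 0, -0.34],
  [-1, 1, 1, 0, -0.34],
  [-1, 1, 1, 0, -0.34],
  [-1, 1, 1, 0, -0.34],
])

```text
clock: 2.85
position: [0.3791, -0.227, 0.2315]
orientation: [[-0.73, 0.684, 0.0], [0.684, 0.73, -0.0], [-0.0, 0.0, -1.0]]
wrist_force: [-0.4, -1.1, 0.2]
finger_gap: 1.0
grip_force: 0.0
```

Call:
drive_tool([
  [-1, 1, 1, 0, 0],
  [-1, 1, 1, 0, 0],
  [-1, 1, 1, 0, 0],
  [-1, 1, 1, 0, 0],
  [-1, 1, 1, 0, 0],
  [-1, 1, 1, 0, 0],
])

```text
clock: 3.35
position: [0.3709, -0.0129, 0.2313]
orientation: [[-0.731, 0.683, -0.0], [0.683, 0.731, 0.002], [0.002, 0.002, -1.0]]
wrist_force: [0.3, -0.6, 0.0]
finger_gap: 1.0
grip_force: 0.0
```

Call:
drive_tool([
  [-1, 1, 1, 0, 0],
  [-1, 1, 1, 0, 0],
  [-1, 1, 1, 0, 0],
  [-1, 1, 1, 0, 0],
  [-1, 1, 1, 0, 0],
  [-1, 1, 1, 0, 0],
])

```text
clock: 3.85
position: [0.3665, 0.1994, 0.2318]
orientation: [[-0.73, 0.683, 0.002], [0.683, 0.73, 0.003], [0.001, 0.003, -1.0]]
wrist_force: [-0.1, -1.2, 0.1]
finger_gap: 1.002
grip_force: 0.0
```

```bash
python3 -c "
from h import *
rel((.437,.359),.18,137)
p=bot.read_camera('wrist');save(p,'w1')"
```

```text
pos [0.3665 0.1994 0.2318] yaw 136.9 t 3.85 q6 63 -> rel [0.383 1.097 0.349] spin -0.001 gap 1.002 grip 0.0 F [-0.1 -1.2  0.1]
```

View pics/w1.png

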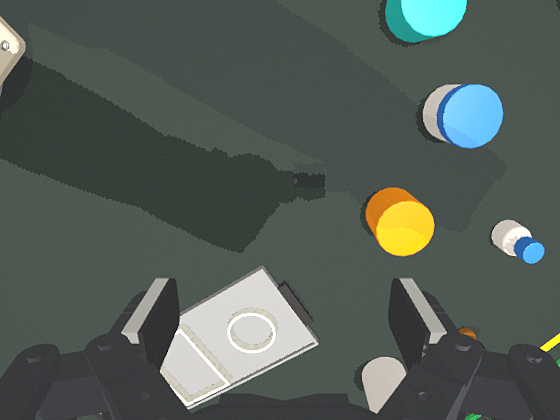

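The wrist view shows the low jar (blue) at (465,115), orange jar at (400,225), turquoise jar at (425,15) and short bottle at (515,240). This agrees with the measured layout. I'll move over the low jar.

Call:
drive_tool([
  [-1, 0.38, 1, 0.2, 0],
  [-1, 0.38, 1, 0.2, 0],
  [-1, 0.38, 1, 0.2, 0],
  [-1, 0.38, 1, 0.2, 0],
  [-1, 0.38, 1, 0.2, 0],
  [-1, 0.38, 1, 0.2, 0],
])

```text
clock: 4.4
position: [0.4288, 0.3422, 0.2001]
orientation: [[-0.726, 0.687, -0.001], [0.687, 0.726, -0.002], [-0.0, -0.002, -1.0]]
wrist_force: [-0.6, -1.1, 0.4]
finger_gap: 0.999
grip_force: 0.0
```

```bash
python3 -c "
from h import *
p=bot.read_camera('wrist');save(p,'w2');W=cloud(p).reshape(-1,3)
P=W[(W[:,2]>.044)&(W[:,2]<.07)&(np.hypot(W[:,0]-.437,W[:,1]-.359)<.05)]
print(len(P),P[:,2].mean(),cv2.minEnclosingCircle(P[:,:2].astype(np.float32)))
rel((.437,.359),.022,137)"
```

```text
3662 0.05173669020636433 ((0.4369301199913025, 0.35951298475265503), 0.02804761938750744)
pos [0.4281 0.3414 0.2006] yaw 136.5 t 4.45 q6 75 -> rel [0.038 0.129 1.19 ] spin -0.005 gap 1.002 grip 0.0 F [0.5 0.1 0.6]
```

View pics/w2.png

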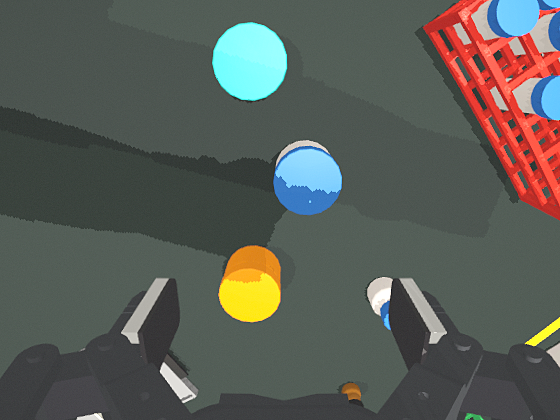

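The blue low jar is at (308,180), the orange at (250,290) and the turquoise at (250,60). There is a rack of look-alike jars at the upper right, well clear. The jar measures (0.437, 0.3595), top 0.052, which matches a 52 mm jar. Going down.

Call:
drive_tool([
  [-1, 0.04, 0.13, 0, 0],
  [-1, 0.04, 0.13, 0.2, 0],
  [-1, 0.04, 0.13, 0.4, 0],
  [-1, 0.04, 0.13, 0.6, 0],
  [-1, 0.04, 0.13, 0.7, 0],
  [-1, 0.04, 0.13, 0.8, 0],
  [-1, 0.04, 0.13, 0.8, 0],
  [-1, 0.04, 0.13, 0.8, 0],
])

```text
clock: 5.12
position: [0.436, 0.3591, 0.0813]
orientation: [[-0.726, 0.688, -0.001], [0.688, 0.726, -0.001], [0.0, -0.002, -1.0]]
wrist_force: [0.2, -0.3, 0.7]
finger_gap: 1.001
grip_force: 0.0
```

```bash
python3 -c "
from h import *
rel((.437,.3593),.022,137)"
```

```text
pos [0.436  0.3591 0.0813] yaw 136.5 t 5.12 q6 76 -> rel [-0.004  0.006  0.396] spin -0.005 gap 1.001 grip 0.0 F [ 0.2 -0.3  0.7]
```

Call:
drive_tool([
  [-1, 0, 0, 0.15, 0],
  [-1, 0, 0, 0.3, 0],
  [-1, 0, 0, 0.4, 0],
  [-1, 0, 0, 0.4, 0],
  [1, 0, 0, 0.4, 0],
  [1, 0, 0, 0.4, 0],
  [1, 0, 0, 0.4, 0],
  [1, 0, 0, 0.4, 0],
  [1, 0, 0, 0.4, 0],
  [1, 0, 0, 0.4, 0],
  [1, 0, 0, 0.4, 0],
  [1, 0, 0, 0.4, 0],
], force=40)

```text
clock: 6.12
position: [0.438, 0.3622, 0.0238]
orientation: [[-0.727, 0.686, 0.004], [0.686, 0.727, 0.001], [-0.002, 0.003, -1.0]]
wrist_force: [0.2, -1.0, 7.0]
finger_gap: 0.642
grip_force: 43.0
```

Call:
drive_tool([
  [1, 0, 0, -0.15, 0],
  [1, 0, 0, -0.3, 0],
  [1, 0, 0, -0.5, 0],
  [1, 0, 0, -0.7, 0],
  [1, 0, 0, -0.9, 0],
  [1, 0, 0, -0.9, 0],
])

```text
clock: 6.62
position: [0.4404, 0.3644, 0.1641]
orientation: [[-0.728, 0.686, 0.011], [0.686, 0.728, 0.007], [-0.003, 0.013, -1.0]]
wrist_force: [1.7, 0.2, -0.6]
finger_gap: 0.641
grip_force: 43.3
```

Call:
drive_tool([
  [1, -0.1, -0.1, 0, 0],
  [1, -0.3, -0.3, 0, 0],
  [1, -0.5, -0.5, 0, 0],
  [1, -0.7, -0.7, 0, 0],
  [1, -0.9, -0.9, 0, 0],
  [1, -1, -1, 0, 0],
])

```text
clock: 7.12
position: [0.4416, 0.1463, 0.1562]
orientation: [[-0.726, 0.687, -0.0], [0.687, 0.726, -0.002], [-0.001, -0.001, -1.0]]
wrist_force: [1.2, 0.3, -2.8]
finger_gap: 0.642
grip_force: 43.2
```

Call:
drive_tool([
  [1, -0.2, -0.2, 0, 0],
  [1, -0.4, -0.4, 0, 0],
  [1, -0.6, -0.6, 0, 0],
  [1, -0.8, -0.8, 0, 0],
  [1, -0.9, -0.9, 0, 0],
  [1, -1, -1, 0, 0],
  [1, -1, -1, 0, 0],
])

```text
clock: 7.7
position: [0.4493, -0.0661, 0.1566]
orientation: [[-0.724, 0.689, 0.001], [0.689, 0.724, -0.002], [-0.003, -0.001, -1.0]]
wrist_force: [-0.1, -0.0, -1.4]
finger_gap: 0.641
grip_force: 43.2
```

```bash
python3 -c "
from h import *
p=bot.read_camera('wrist');save(p,'w3')
p=bot.read_camera('top');save(p,'t3')
rel((.444,-.153),.06,137)"
```

```text
pos [ 0.4485 -0.0631  0.1563] yaw 136.6 t 7.8 q6 27 -> rel [-0.39  -0.456  0.642] spin -0.005 gap 0.644 grip 43.2 F [ 0.6  0.4 -1.9]
```

View pics/w3.png

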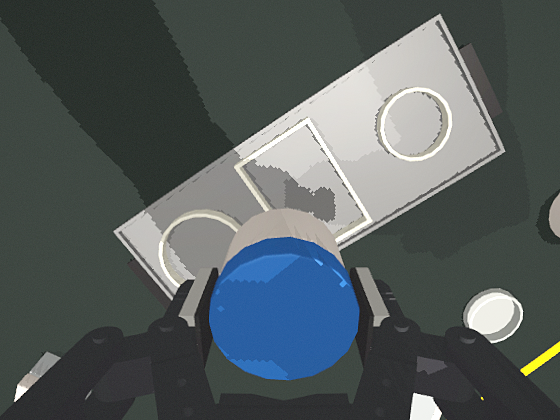

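The jar is held upright at (284,310). The wide cell is at (205,250), the frame at (305,180) and the narrow cell at (415,123). Next I'll measure the jar's offset from the TCP and the three cells.

```bash
python3 -c "
from h import *
p=bot.read_camera('wrist');W=cloud(p).reshape(-1,3)
o=bot.get_obs();t=o['position'];V=(W-t)
z=V[:,2]; P=W[(np.hypot(V[:,0],V[:,1])<.045)&(z>.015)&(z<.06)&(abs((V@np.array(o['orientation']))[:,1])<.029)]
h=np.percentile(P[:,2],90);T=P[P[:,2]>h-.003];print('top z',h,len(T),cv2.minEnclosingCircle(T[:,:2].astype(np.float32)),t)
for k,c,r in [('wide',(.444,-.153),.043),('nar',(.48,.0435),.035)]:
    P=W[(abs(W[:,2]-.0175)<.0035)&(np.hypot(W[:,0]-c[0],W[:,1]-c[1])<r)]
    print(k,len(P),cv2.minEnclosingCircle(P[:,:2].astype(np.float32)))
rel((.444,-.153),.06,137)"
```

```text
top z 0.18607448109689148 16944 ((0.4488306939601898, -0.06276172399520874), 0.0314377136528492) [ 0.44838312 -0.06234418  0.15619037]
wide 588 ((0.44146472215652466, -0.154501810669899), 0.03873453289270401)
nar 938 ((0.4791943430900574, 0.042397964745759964), 0.028285697102546692)
pos [ 0.4484 -0.0623  0.1562] yaw 136.7 t 7.85 q6 27 -> rel [-0.394 -0.46   0.641] spin -0.004 gap 0.645 grip 43.2 F [ 0.2 -0.3 -1.1]
```

Call:
drive_tool([
  [1, -0.15, -0.15, 0, 0],
  [1, -0.3, -0.3, 0, 0],
  [1, -0.39, -0.47, 0.1, 0],
  [1, -0.39, -0.47, 0.3, 0],
  [1, -0.39, -0.47, 0.5, 0],
  [1, -0.39, -0.47, 0.65, 0],
  [1, -0.39, -0.47, 0.65, 0],
  [1, -0.39, -0.47, 0.65, 0],
])

```text
clock: 8.52
position: [0.4416, -0.1522, 0.0578]
orientation: [[-0.729, 0.685, -0.003], [0.685, 0.729, 0.002], [0.004, -0.001, -1.0]]
wrist_force: [0.5, 0.2, -1.3]
finger_gap: 0.64
grip_force: 43.4
```

```bash
python3 -c "
from h import *
rel((.4425,-.154),.027,137)"
```

```text
pos [ 0.4416 -0.1522  0.0578] yaw 136.8 t 8.52 q6 16 -> rel [-0.013 -0.004  0.205] spin -0.002 gap 0.64 grip 43.4 F [ 0.5  0.2 -1.3]
```

Call:
drive_tool([
  [1, -0.01, 0, 0.05, 0],
  [1, -0.01, 0, 0.1, 0],
  [1, -0.01, 0, 0.14, 0],
  [1, -0.01, 0, 0.17, 0],
  [1, -0.01, 0, 0.18, 0],
  [1, -0.01, 0, 0.19, 0],
  [1, -0.01, 0, 0.195, 0],
  [1, -0.01, 0, 0.2, 0],
  [1, -0.01, 0, 0.2, 0],
])

```text
clock: 9.27
position: [0.4442, -0.1552, 0.0289]
orientation: [[-0.728, 0.686, 0.0], [0.686, 0.728, -0.0], [-0.0, 0.0, -1.0]]
wrist_force: [-0.1, 0.8, -0.9]
finger_gap: 0.643
grip_force: 43.5
```

Call:
drive_tool([
  [1, 0, 0, 0.005, 0],
  [1, 0, 0, 0.01, 0],
  [1, 0, 0, 0.015, 0],
  [1, 0, 0, 0.015, 0],
])

```text
clock: 9.6
position: [0.4443, -0.1552, 0.0287]
orientation: [[-0.728, 0.686, 0.0], [0.686, 0.728, -0.0], [-0.0, -0.0, -1.0]]
wrist_force: [-5.9, 2.2, 17.2]
finger_gap: 0.644
grip_force: 45.4
```

Call:
drive_tool([
  [1, 0, 0, -0.01, 0],
  [0.1, 0, 0, -0.01, 0],
  [-0.6, 0, 0, -0.01, 0],
  [-1, 0, 0, -0.01, 0],
  [-1, 0, 0, -0.01, 0],
  [-1, 0, 0, -0.01, 0],
  [-1, 0, 0, -0.01, 0],
  [-1, 0, 0, -0.01, 0],
  [-1, 0, 0, -0.2, 0],
  [-1, 0, 0, -0.4, 0],
  [-1, 0, 0, -0.6, 0],
  [-1, 0, 0, -0.8, 0],
  [-1, 0, 0, -1, 0],
  [-1, 0, 0, -1, 0],
  [-1, 0, 0, -1, 0],
])

```text
clock: 10.85
position: [0.4458, -0.1559, 0.1788]
orientation: [[-0.728, 0.686, 0.005], [0.686, 0.728, -0.002], [-0.005, 0.001, -1.0]]
wrist_force: [0.5, -0.4, -0.2]
finger_gap: 1.001
grip_force: 0.0
```

```bash
python3 -c "
from h import *
p=bot.read_camera('wrist');save(p,'w4');W=cloud(p).reshape(-1,3)
P=W[(W[:,2]>.05)&(W[:,2]<.07)&(np.hypot(W[:,0]-.443,W[:,1]+.154)<.05)]
if len(P):print('jar',len(P),P[:,2].mean(),cv2.minEnclosingCircle(P[:,:2].astype(np.float32)))
rel((.582,-.33),.17,137)"
```

```text
jar 4238 0.05675144432455686 ((0.4450590908527374, -0.1568894386291504), 0.028090983629226685)
pos [ 0.4444 -0.1552  0.177 ] yaw 136.7 t 10.9 q6 16 -> rel [-1.467 -0.219  0.049] spin -0.003 gap 0.999 grip 0.0 F [-0.3  0.4  1. ]
```

View pics/w4.png

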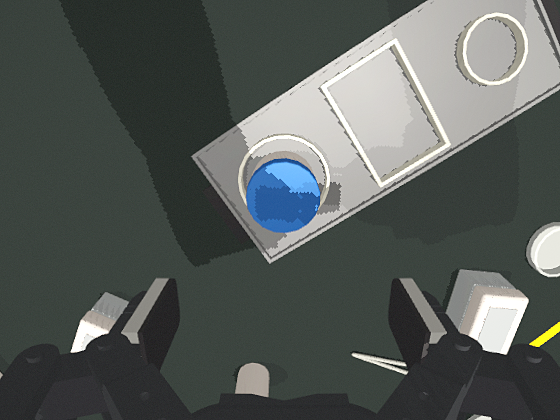

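The jar's blue cap is at (285,195) inside the wide ring. Its top at 0.057 m means it is standing on the caddy floor. Next, the tall bottle (pixel (252,380), 90 mm).

Call:
drive_tool([
  [-1, -0.3, -0.1, 0, 0],
  [-1, -0.6, -0.2, 0, 0],
  [-1, -0.8, -0.2, 0, 0],
  [-1, -0.9, -0.2, 0, 0],
  [-1, -1, -0.2, 0, 0],
  [-1, -1, -0.2, 0, 0],
])

```text
clock: 11.4
position: [0.5335, -0.2815, 0.1739]
orientation: [[-0.727, 0.687, -0.002], [0.687, 0.727, 0.001], [0.002, -0.0, -1.0]]
wrist_force: [-0.1, 0.0, -0.6]
finger_gap: 0.998
grip_force: 0.0
```

```bash
python3 -c "
from h import *
p=bot.read_camera('wrist');save(p,'w5');W=cloud(p).reshape(-1,3)
for a,b in [(.08,.1),(.03,.055)]:
  P=W[(W[:,2]>a)&(W[:,2]<b)&(np.hypot(W[:,0]-.582,W[:,1]+.33)<.035)]
  if len(P):print('bot',len(P),np.percentile(P[:,2],90),cv2.minEnclosingCircle(P[:,:2].astype(np.float32)))
rel((.582,-.33),.17,137)"
```

```text
bot 947 0.09044453770672123 ((0.5813546180725098, -0.3297865390777588), 0.012520373798906803)
bot 515 0.052448714382736315 ((0.5788369178771973, -0.3280254602432251), 0.016656549647450447)
pos [ 0.5321 -0.2799  0.1741] yaw 136.6 t 11.45 q6 9 -> rel [-0.471 -0.014  0.025] spin -0.004 gap 0.999 grip 0.0 F [-0.1  1.4 -0.7]
```

View pics/w5.png

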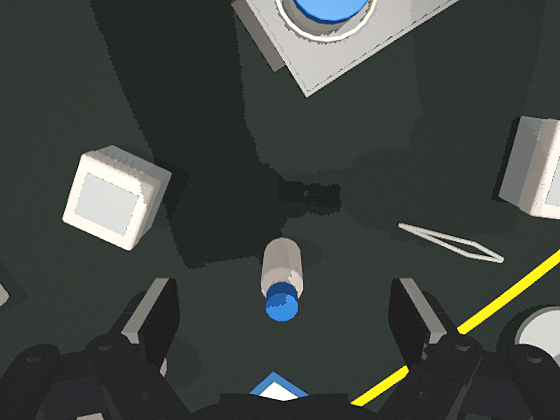

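The bottle is at (282,290), measured (0.5815, -0.330), top 0.090, with free space around it. Moving over it, then down.

Call:
drive_tool([
  [-1, -0.2, 0, 0, 0],
  [-1, -0.4, 0, 0, 0],
  [-1, -0.47, -0.01, 0, 0],
  [-1, -0.47, -0.01, 0.05, 0],
  [-1, -0.47, -0.01, 0.2, 0],
  [-1, -0.47, -0.01, 0.4, 0],
  [-1, -0.47, -0.01, 0.6, 0],
  [-1, -0.47, -0.01, 0.8, 0],
  [-1, -0.47, -0.01, 0.9, 0],
  [-1, -0.47, -0.01, 0.96, 0],
  [-1, -0.47, -0.01, 0.96, 0],
  [-1, -0.47, -0.01, 0.96, 0],
])

```text
clock: 12.45
position: [0.5819, -0.3282, 0.0324]
orientation: [[-0.728, 0.686, -0.001], [0.686, 0.728, 0.001], [0.002, -0.0, -1.0]]
wrist_force: [0.3, -0.0, 0.3]
finger_gap: 0.999
grip_force: 0.0
```

Call:
drive_tool([
  [0, 0, 0, 0, 0],
  [0.5, 0, 0, 0, 0],
  [1, 0, 0, 0, 0],
  [1, 0, 0, 0, 0],
  [1, 0, 0, 0, 0],
  [1, 0, 0, 0, 0],
  [1, 0, 0, 0, 0],
  [1, 0, 0, 0, 0],
  [1, 0, 0, 0, 0],
  [1, 0, 0, 0, 0],
], force=35)

```text
clock: 13.28
position: [0.5836, -0.3298, 0.0338]
orientation: [[-0.728, 0.686, 0.001], [0.686, 0.728, -0.001], [-0.002, 0.0, -1.0]]
wrist_force: [-0.9, -1.0, 5.8]
finger_gap: 0.389
grip_force: 34.6
```

Call:
drive_tool([
  [1, 0, 0, -0.15, 0],
  [1, 0, 0, -0.3, 0],
  [1, 0, 0, -0.5, 0],
  [1, 0, 0, -0.7, 0],
  [1, 0, 0, -0.9, 0],
  [1, 0, 0, -0.9, 0],
])

```text
clock: 13.78
position: [0.5865, -0.3316, 0.1748]
orientation: [[-0.728, 0.686, 0.01], [0.686, 0.728, -0.007], [-0.012, 0.002, -1.0]]
wrist_force: [0.5, -1.2, 2.1]
finger_gap: 0.387
grip_force: 34.9
```

Call:
drive_tool([
  [1, 0.1, 0.1, 0, 0],
  [1, 0.3, 0.2, 0, 0],
  [1, 0.5, 0.3, 0, 0],
  [1, 0.7, 0.4, 0, 0],
  [1, 0.9, 0.5, 0, 0],
  [1, 1, 0.6, 0, 0],
  [1, 1, 0.6, 0, 0],
])

```text
clock: 14.37
position: [0.5332, -0.1565, 0.1664]
orientation: [[-0.73, 0.683, -0.003], [0.683, 0.73, 0.003], [0.004, 0.0, -1.0]]
wrist_force: [1.0, -0.0, -0.3]
finger_gap: 0.392
grip_force: 35.0
```

```bash
python3 -c "
from h import *
p=bot.read_camera('wrist');save(p,'w6')
W=cloud(p).reshape(-1,3)
o=bot.get_obs();t=o['position'];V=W-t
P=W[(np.hypot(V[:,0],V[:,1])<.03)&(V[:,2]>.045)&(V[:,2]<.075)]
h=np.percentile(P[:,2],90);T=P[P[:,2]>h-.003];print('top z',h,len(T),cv2.minEnclosingCircle(T[:,:2].astype(np.float32)),t)
rel((.4797,.043),.1,137)"
```

```text
top z 0.23986141459632251 2000 ((0.5212991237640381, -0.14646562933921814), 0.024167630821466446) [ 0.53429027 -0.15864952  0.16669444]
pos [ 0.5343 -0.1586  0.1667] yaw 136.9 t 14.42 q6 20 -> rel [1.184 0.732 0.446] spin -0.002 gap 0.391 grip 35.0 F [-0.3 -0.5 -0.6]
```

View pics/w6.png

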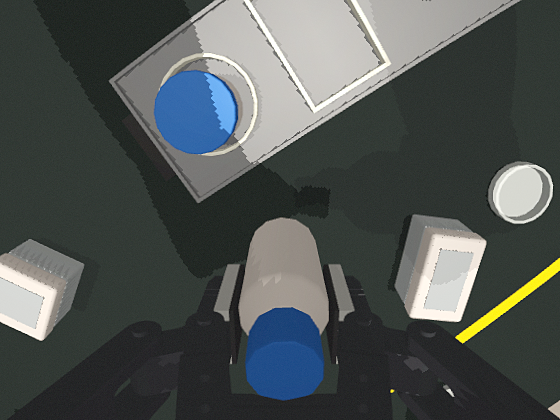

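The bottle is held between the pads, with the blue cap at (285,355). The jar in the wide ring is at (197,112). I'll move on toward the narrow cell and measure the cap by colour to check for tilt.

Call:
drive_tool([
  [1, 0.2, 0.1, 0, 0],
  [1, 0.4, 0.3, 0, 0],
  [1, 0.6, 0.4, 0, 0],
  [1, 0.8, 0.5, 0, 0],
  [1, 0.9, 0.6, 0.1, 0],
  [1, 1, 0.7, 0.2, 0],
  [1, 1, 0.73, 0.2, 0],
  [1, 1, 0.73, 0.2, 0],
])

```text
clock: 15.08
position: [0.5014, 0.022, 0.1366]
orientation: [[-0.729, 0.685, -0.002], [0.685, 0.729, -0.0], [0.001, -0.001, -1.0]]
wrist_force: [0.6, -0.3, -0.7]
finger_gap: 0.39
grip_force: 35.1
```

```bash
python3 -c "
from h import *
p=bot.read_camera('wrist')
W=cloud(p);c=p['color'].astype(int)
o=bot.get_obs();t=o['position'];V=W-t
m=(c[...,2]>c[...,0]+60)&(np.hypot(V[...,0],V[...,1])<.04)&(V[...,2]>.03)
P=W[m]; h=np.percentile(P[:,2],90);T=P[P[:,2]>h-.003];print('cap z-tcp',h-t[2],len(T),cv2.minEnclosingCircle(T[:,:2].astype(np.float32)),t)
m=(np.hypot(V[...,0],V[...,1])<.035)&(V[...,2]<.02)&(V[...,2]>-.05);P=W[m]
e=(P-t)@np.array(o['orientation'])
for a in (-.02,-.01,0,.01,.02):
  s=e[(abs(e[:,2]-a)<.003)&(abs(e[:,1])<.006)]; print(a,len(s),s[:,0].max() if len(s) else '')
rel((.4797,.043),.0375,137)"
```

```text
cap z-tcp 0.05573088649173685 4061 ((0.5001885890960693, 0.02294410951435566), 0.01243013609200716) [0.50218213 0.02115896 0.13741581]
-0.02 120 0.019418029615372544
-0.01 206 0.01947415674668831
0 167 0.019354786919413114
0.01 145 0.019439771946132393
0.02 113 0.01946318679051539
pos [0.5022 0.0212 0.1374] yaw 136.7 t 15.13 q6 38 -> rel [0.209 0.004 0.666] spin -0.003 gap 0.392 grip 35.1 F [ 0.4 -0.3 -0.3]
```

The bottle is upright and sits 2.4 mm off along tool x, with its underside 34.3 mm below the TCP. Going down.

Call:
drive_tool([
  [1, 0.1, 0, 0, 0],
  [1, 0.19, 0, 0, 0],
  [1, 0.19, 0, 0.15, 0],
  [1, 0.19, 0, 0.3, 0],
  [1, 0.19, 0, 0.4, 0],
  [1, 0.19, 0, 0.45, 0],
  [1, 0.19, 0, 0.45, 0],
  [1, 0.19, 0, 0.45, 0],
])

```text
clock: 15.8
position: [0.4806, 0.0411, 0.0705]
orientation: [[-0.727, 0.686, -0.0], [0.686, 0.727, -0.0], [0.0, -0.0, -1.0]]
wrist_force: [0.2, -0.2, 0.2]
finger_gap: 0.39
grip_force: 35.1
```

```bash
python3 -c "
from h import *
rel((.4814,.0414),.0393,137)"
```

```text
pos [0.4806 0.0411 0.0705] yaw 136.7 t 15.8 q6 41 -> rel [-0.003  0.005  0.208] spin -0.004 gap 0.39 grip 35.1 F [ 0.2 -0.2  0.2]
```

Call:
drive_tool([
  [1, 0, 0, 0.05, 0],
  [1, 0, 0, 0.1, 0],
  [1, 0, 0, 0.14, 0],
  [1, 0, 0, 0.17, 0],
  [1, 0, 0, 0.185, 0],
  [1, 0, 0, 0.195, 0],
  [1, 0, 0, 0.2, 0],
  [1, 0, 0, 0.205, 0],
  [1, 0, 0, 0.21, 0],
  [1, 0, 0, 0.21, 0],
])

```text
clock: 16.63
position: [0.481, 0.0413, 0.0388]
orientation: [[-0.728, 0.686, 0.001], [0.686, 0.728, -0.0], [-0.0, 0.0, -1.0]]
wrist_force: [0.1, -0.3, -0.0]
finger_gap: 0.389
grip_force: 35.2
```

Call:
drive_tool([
  [1, 0, 0, 0.005, 0],
  [1, 0, 0, 0.01, 0],
  [1, 0, 0, 0.015, 0],
  [1, 0, 0, 0.015, 0],
])

```text
clock: 16.97
position: [0.4812, 0.0412, 0.0387]
orientation: [[-0.728, 0.686, 0.001], [0.686, 0.728, -0.0], [-0.001, 0.0, -1.0]]
wrist_force: [-6.1, -0.0, 17.1]
finger_gap: 0.39
grip_force: 36.9
```

Call:
drive_tool([
  [1, 0, 0, -0.01, 0],
  [0.3, 0, 0, -0.01, 0],
  [0, 0, 0, -0.01, 0],
  [-0.5, 0, 0, -0.01, 0],
  [-1, 0, 0, -0.01, 0],
  [-1, 0, 0, -0.01, 0],
  [-1, 0, 0, -0.01, 0],
  [-1, 0, 0, -0.01, 0],
  [-1, 0, 0, -0.01, 0],
  [-1, 0, 0, -0.2, 0],
  [-1, 0, 0, -0.4, 0],
  [-1, 0, 0, -0.6, 0],
  [-1, 0, 0, -0.8, 0],
  [-1, 0, 0, -1, 0],
  [-1, 0, 0, -1, 0],
  [-1, 0, 0, -1, 0],
])

```text
clock: 18.3
position: [0.4826, 0.0412, 0.1886]
orientation: [[-0.728, 0.686, 0.005], [0.686, 0.728, -0.0], [-0.004, 0.003, -1.0]]
wrist_force: [0.1, -0.5, -1.2]
finger_gap: 0.995
grip_force: 0.0
```

```bash
python3 -c "
from h import *
rel((.6705,-.1045),.17,129.2)
p=bot.read_camera('top');save(p,'t7')
W=cloud(p).reshape(-1,3)
P=W[(W[:,2]>.085)&(W[:,2]<.11)&(np.hypot(W[:,0]-.48,W[:,1]-.043)<.05)]
if len(P):print('bot',len(P),P[:,2].mean(),cv2.minEnclosingCircle(P[:,:2].astype(np.float32)))
"
```

```text
pos [0.4826 0.0412 0.1886] yaw 136.7 t 18.3 q6 41 -> rel [-1.577  0.152  0.131] spin 0.083 gap 0.995 grip 0.0 F [ 0.1 -0.5 -1.2]
```

Call:
drive_tool([
  [-1, -0.3, 0.1, 0, 0.04],
  [-1, -0.5, 0.1, 0, 0.08],
  [-1, -0.7, 0.1, 0, 0.08],
  [-1, -0.9, 0.1, 0, 0.08],
  [-1, -1, 0.1, 0, 0.08],
  [-1, -1, 0.1, 0, 0.08],
  [-1, -1, 0.1, 0, 0.08],
])

```text
clock: 18.93
position: [0.5989, -0.0509, 0.1839]
orientation: [[-0.635, 0.772, -0.005], [0.772, 0.635, 0.001], [0.004, -0.003, -1.0]]
wrist_force: [-0.4, 0.1, -0.3]
finger_gap: 0.998
grip_force: 0.0
```

```bash
python3 -c "
from h import *
p=bot.read_camera('wrist');save(p,'w7')
W=cloud(p).reshape(-1,3)
P=W[(W[:,2]>.085)&(W[:,2]<.11)&(np.hypot(W[:,0]-.48,W[:,1]-.043)<.04)]
if len(P):print('bot',len(P),P[:,2].mean(),cv2.minEnclosingCircle(P[:,:2].astype(np.float32)))
P=W[(abs(W[:,2]-.052)<.005)&(np.hypot(W[:,0]-.6705,W[:,1]+.1045)<.06)]
print('box',len(P),P[:,2].mean(),cv2.minAreaRect(P[:,:2].astype(np.float32)))
P=W[(abs(W[:,2]-.0175)<.003)&(np.hypot(W[:,0]-.462,W[:,1]+.055)<.06)]
print('obl',len(P),cv2.minAreaRect(P[:,:2].astype(np.float32)))
rel((.6705,-.1045),.17,129.2)
"
```

```text
box 4218 0.05185967291593814 ((0.6694687604904175, -0.10536321997642517), (0.046275485306978226, 0.07554899156093597), 39.32386779785156)
obl 1707 ((0.4612521231174469, -0.05606570839881897), (0.06907729059457779, 0.09903857856988907), 79.27021026611328)
pos [ 0.5983 -0.0502  0.1842] yaw 129.5 t 18.98 q6 40 -> rel [-0.585  0.142  0.092] spin 0.003 gap 1.001 grip 0.0 F [-0.1  0.6  0.6]
```

View pics/w7.png

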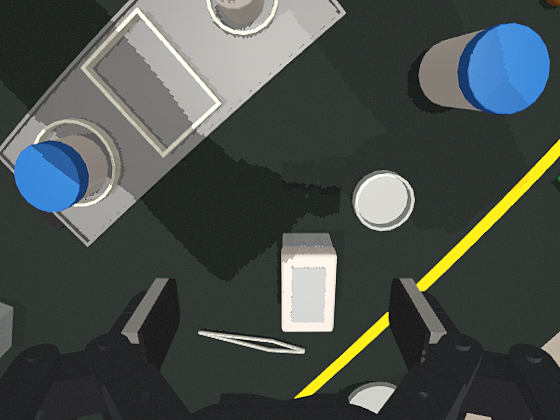

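The box is directly ahead at (309,285), square to the tool. The bottle stands in the narrow ring (top edge), the jar is in the wide ring at (55,175), and the dish and tweezers are clear of the fingers.

Call:
drive_tool([
  [-1, -0.2, 0.1, 0, 0],
  [-1, -0.4, 0.13, 0, 0],
  [-1, -0.55, 0.13, 0, 0],
  [-1, -0.58, 0.13, 0.1, 0],
  [-1, -0.58, 0.13, 0.3, 0],
  [-1, -0.58, 0.13, 0.5, 0],
  [-1, -0.58, 0.13, 0.65, 0],
  [-1, -0.58, 0.13, 0.7, 0],
  [-1, -0.58, 0.13, 0.7, 0],
  [-1, -0.58, 0.13, 0.7, 0],
])

```text
clock: 19.82
position: [0.6699, -0.1046, 0.0816]
orientation: [[-0.637, 0.771, -0.001], [0.771, 0.637, 0.0], [0.001, -0.0, -1.0]]
wrist_force: [-0.2, -0.6, 1.5]
finger_gap: 0.998
grip_force: 0.0
```

```bash
python3 -c "
from h import *
rel((.6695,-.105),.022,129.3)"
```

```text
pos [ 0.6699 -0.1046  0.0816] yaw 129.5 t 19.82 q6 36 -> rel [-0.    -0.004  0.397] spin 0.003 gap 0.998 grip 0.0 F [-0.2 -0.6  1.5]
```

Call:
drive_tool([
  [-1, 0, 0, 0.15, 0],
  [-1, 0, 0, 0.3, 0],
  [-1, 0, 0, 0.39, 0],
  [-1, 0, 0, 0.39, 0],
  [0, 0, 0, 0.39, 0],
  [1, 0, 0, 0.39, 0],
  [1, 0, 0, 0.39, 0],
  [1, 0, 0, 0.39, 0],
  [1, 0, 0, 0.39, 0],
  [1, 0, 0, 0.39, 0],
  [1, 0, 0, 0.39, 0],
  [1, 0, 0, 0.39, 0],
  [1, 0, 0, 0.39, 0],
], force=40)

```text
clock: 20.9
position: [0.6722, -0.1059, 0.0249]
orientation: [[-0.636, 0.772, 0.004], [0.772, 0.636, -0.001], [-0.003, 0.002, -1.0]]
wrist_force: [-1.0, -0.3, 5.7]
finger_gap: 0.533
grip_force: 43.5
```

Call:
drive_tool([
  [1, 0, 0, -0.15, 0],
  [1, 0, 0, -0.3, 0],
  [1, 0, 0, -0.5, 0],
  [1, 0, 0, -0.7, 0],
  [1, 0, 0, -0.9, 0],
  [1, 0, 0, -0.9, 0],
  [1, 0, 0, -0.9, 0],
])

```text
clock: 21.48
position: [0.6723, -0.1059, 0.1607]
orientation: [[-0.636, 0.772, 0.005], [0.772, 0.636, -0.001], [-0.004, 0.003, -1.0]]
wrist_force: [-0.3, 0.1, -1.3]
finger_gap: 0.531
grip_force: 42.8
```

```bash
python3 -c "
from h import *
rel((.4615,-.056),.15,169.3)"
```

```text
pos [ 0.6723 -0.1059  0.1607] yaw 129.5 t 21.48 q6 36 -> rel [ 1.151 -0.873  0.064] spin -0.442 gap 0.531 grip 42.8 F [-0.3  0.1 -1.3]
```

Call:
drive_tool([
  [1, 0.1, -0.1, 0, -0.05],
  [1, 0.3, -0.2, 0, -0.12],
  [1, 0.5, -0.4, 0, -0.2],
  [1, 0.7, -0.5, 0, -0.28],
  [1, 0.8, -0.7, 0, -0.36],
  [1, 0.9, -0.8, 0, -0.44],
  [1, 1, -0.87, 0, -0.44],
  [1, 1, -0.87, 0, -0.44],
  [1, 1, -0.87, 0, -0.44],
])

```text
clock: 22.23
position: [0.4725, -0.0721, 0.1563]
orientation: [[-0.982, 0.19, -0.003], [0.19, 0.982, 0.001], [0.003, 0.0, -1.0]]
wrist_force: [0.1, -0.6, -0.9]
finger_gap: 0.533
grip_force: 42.8
```

```bash
python3 -c "
from h import *
p=bot.read_camera('wrist');save(p,'w8')
W=cloud(p)
o=bot.get_obs();t=o['position'];R=np.array(o['orientation']);e=(W-t)@R
m=(abs(e[...,0])<.06)&(abs(e[...,1])<.0245)&(e[...,2]<-.01)&(e[...,2]>-.05)
P=e[m];h=np.percentile(P[:,2],10);T=P[P[:,2]<h+.004];print('top-tcp',h,len(T),cv2.minAreaRect(T[:,:2].astype(np.float32)),T.min(0),T.max(0))
rel((.4615,-.056),.0300,169.3)"
```

```text
top-tcp -0.027632852280730598 23331 ((0.00380726158618927, -5.2733346819877625e-05), (0.07597575336694717, 0.04899538680911064), 0.37137556076049805) [-0.03430786 -0.02449536 -0.04995705] [ 0.04175884  0.02449773 -0.02364797]
pos [ 0.474  -0.0725  0.1568] yaw 169.1 t 22.28 q6 -6 -> rel [0.102 0.092 0.846] spin -0.003 gap 0.539 grip 42.8 F [ 1.1 -0.3 -1.6]
```

View pics/w8.png

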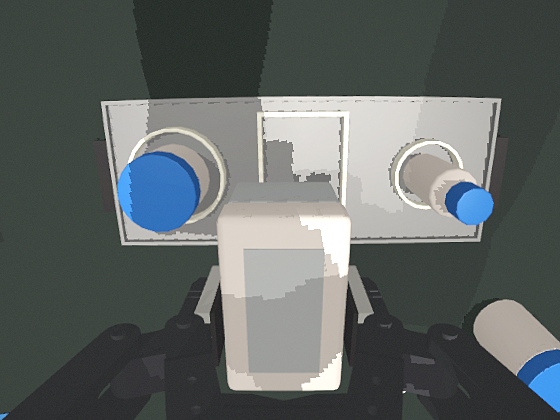

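Box held level and parallel to the frame at (303,160). The jar and bottle are standing in their rings. Box offset is about 3 mm along tool x, underside 24 mm below the TCP.

Call:
drive_tool([
  [1, 0.08, 0.05, 0, 0],
  [1, 0.08, 0.09, 0, 0],
  [1, 0.08, 0.09, 0.15, 0],
  [1, 0.08, 0.09, 0.3, 0],
  [1, 0.08, 0.09, 0.45, 0],
  [1, 0.08, 0.09, 0.55, 0],
  [1, 0.08, 0.09, 0.58, 0],
  [1, 0.08, 0.09, 0.58, 0],
  [1, 0.08, 0.09, 0.58, 0],
])

```text
clock: 23.03
position: [0.4659, -0.057, 0.0712]
orientation: [[-0.982, 0.189, 0.0], [0.189, 0.982, 0.0], [-0.0, 0.0, -1.0]]
wrist_force: [-0.5, 0.6, -0.7]
finger_gap: 0.53
grip_force: 42.8
```

```bash
python3 -c "
from h import *
rel((.4645,-.0566),.0293,169.3)"
```

```text
pos [ 0.4659 -0.057   0.0712] yaw 169.1 t 23.03 q6 -4 -> rel [0.01  0.001 0.279] spin -0.002 gap 0.53 grip 42.8 F [-0.5  0.6 -0.7]
```

Call:
drive_tool([
  [1, 0.01, 0, 0.06, 0],
  [1, 0.01, 0, 0.12, 0],
  [1, 0.01, 0, 0.18, 0],
  [1, 0.01, 0, 0.22, 0],
  [1, 0.01, 0, 0.24, 0],
  [1, 0.01, 0, 0.255, 0],
  [1, 0.01, 0, 0.265, 0],
  [1, 0.01, 0, 0.275, 0],
  [1, 0.01, 0, 0.28, 0],
  [1, 0.01, 0, 0.28, 0],
])

```text
clock: 23.87
position: [0.4637, -0.0569, 0.0299]
orientation: [[-0.982, 0.189, -0.0], [0.189, 0.982, -0.0], [0.0, -0.0, -1.0]]
wrist_force: [-4.0, 0.9, 7.2]
finger_gap: 0.532
grip_force: 43.7
```

Call:
drive_tool([
  [1, 0, 0, 0, 0],
  [0, 0, 0, 0, 0],
  [-0.3, 0, 0, 0, 0],
  [-0.6, 0, 0, 0, 0],
  [-0.6, 0, 0, 0, 0],
  [-0.6, 0, 0, 0, 0],
  [-0.6, 0, 0, 0, 0],
  [-0.6, 0, 0, -0.2, 0],
  [-0.6, 0, 0, -0.4, 0],
  [-0.6, 0, 0, -0.6, 0],
  [-0.6, 0, 0, -0.8, 0],
  [-0.6, 0, 0, -1, 0],
  [-0.6, 0, 0, -1, 0],
  [-0.6, 0, 0, -1, 0],
])

```text
clock: 25.03
position: [0.4656, -0.0573, 0.181]
orientation: [[-0.982, 0.189, 0.005], [0.189, 0.982, -0.001], [-0.005, -0.0, -1.0]]
wrist_force: [0.0, -0.7, 0.4]
finger_gap: 0.8
grip_force: 0.0
```

Call:
drive_tool([
  [-0.6, -0.2, 0, -0.2, 0],
  [-0.6, -0.4, 0, -0.2, 0],
  [-0.6, -0.6, 0, -0.2, 0],
  [-0.6, -0.6, 0, -0.2, 0],
  [-0.6, -0.6, 0, -0.2, 0],
])

```text
clock: 25.45
position: [0.552, -0.0739, 0.2066]
orientation: [[-0.982, 0.189, -0.003], [0.189, 0.982, 0.001], [0.004, 0.0, -1.0]]
wrist_force: [0.5, 0.6, -0.7]
finger_gap: 0.8
grip_force: 0.0
```

```bash
python3 -c "
from h import *
p=bot.read_camera('wrist');save(p,'w9')
W=cloud(p).reshape(-1,3)
for k,c,z,r in [('jar',(.444,-.154),.057,.05),('bot',(.48,.043),.095,.03),('box',(.462,-.056),.057,.06)]:
  P=W[(abs(W[:,2]-z)<.004)&(np.hypot(W[:,0]-c[0],W[:,1]-c[1])<r)]
  print(k,len(P),P[:,2].mean(),cv2.minAreaRect(P[:,:2].astype(np.float32)))
rel((.46,-.05),.2)"
```

```text
jar 4219 0.05672061960844866 ((0.4449504613876343, -0.15675118565559387), (0.054894402623176575, 0.055340174585580826), 85.82257080078125)
bot 1018 0.09457167808066072 ((0.4797396957874298, 0.040655717253685), (0.023461967706680298, 0.022482307627797127), 80.74396514892578)
box 6289 0.05686302495587062 ((0.4615235924720764, -0.05746147409081459), (0.0465233139693737, 0.07515226304531097), 78.99280548095703)
pos [ 0.5509 -0.0736  0.2066] yaw 169.1 t 25.5 q6 -3 -> rel [0.624 0.04  0.047] spin 0 gap 0.799 grip 0.0 F [ 0.3  0.2 -0.9]
```

View pics/w9.png

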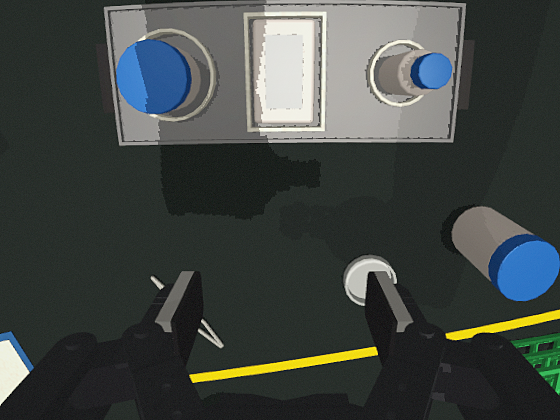

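The jar (155,77), box (285,72) and bottle (430,70) are each in their own cell. Their tops at 0.057, 0.057 and 0.095 m show all three upright on the caddy floor, and the gripper is clear. Handing in.

```bash
python3 -c "
from cell import bot
print(bot.hand_in())"
```

```text
the job is handed in; nothing more can be done
None
```

The low jar, slim bottle and oblong box are packed upright on the caddy floor in their own cells, in that order, and the job was handed in at about 25.5 s; the look-alikes were not touched, and no verdict came back.

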